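Counter-hold the hidden bolt head behind a pump bracket

ROBOT

A 6-joint arm with a two-finger parallel gripper is mounted at the origin on the work surface. World frame = base frame: x ahead of the robot, y to its left, z up, the work surface at z = 0. Lengths are in m, angles in rad, forces in N, time in s.
With the tool pointing down it reaches from about 0.425 to 1.125 m from the base axis. Payload 14.9 kg.
Tool frame: the origin (TCP) lies at the very end of the fingers, on their centre line; the grasp point (between the pads) lies 19 mm behind it; z points along the fingers, y is the direction in which the jaws open and shut (so a half turn about z gives the same grasp; the last joint's range is limited). The gripper opens to 91 mm and grips with 3 to 60 N. Pads are 32 mm wide; open, the fingers measure 118 mm over their backs; the gripper's body (76 mm by 178 mm) begins 60 mm behind the grasp point.
Start: joints at [-1.204, 0.379, 1.734, -0, 1.028, -0.033], TCP at [0.272, -0.645, 0.214] pointing down, gripper open.
Joint ranges: [-2.77, 2.77], [-0.74, 2.19], [0, 2.66], [-1.06, 4.2], [0.31, 2.87], [-3.08, 3.08]. Speed limits (rad/s): [1.89, 1.89, 2.39, 3.14, 3.14, 3.14].

INTERFACE

Orientations are given as a rotation vector (axis times angle).
In Python, from rig import manip, viewer, nets gives the robot as it stands.
- The arm moves only by the tool carry_out, never from a script. Its argument "deltas" is a list of rows, each an object of numbers: "tx", "ty", "tz": the shift along the tool's x, y, z in mm; "rx", "ry", "rz": the turn, a rotation vector about the tool's x, y, z in rad; "claw": the closure in counts, from 0 (fully open) to 255 (shut). A call has 1 to 20 rows; each row shifts and turns the commanded pose from where the row before left it, along the tool's axes as they then stand; what a row does not reach is not made up. A row lasts 1/8 s, in which the tool goes at most 62.5 mm and 10.7 degrees, less where a joint would pass 70% of its speed; a pose out of reach is approached as far as the arm can. A call with a gripper value outside its range is refused whole. The fingers move at their own pace and stop on an object; the grip force is fixed at half the most. Time passes only in rows, so rows that do not move let the fingers close. It gives the time, the measured TCP pose, the force and the opening at its end, in the units of the state.
- manip.state(): the state, without advancing time (a new reading comes with each control period).
- viewer.camera(name): name is "scene" or "top" or "wrist"; returns a dict with "pixels" (420x560x3 uint8, red, green, blue), "fx", "fy", "cx", "cy" (pixels), "camera_from_world" (4x4, takes a point from world to camera coordinates). Camera axes: x right, y down, z forward; pixel columns grow to the right and rows downward; lengths in m; the calibration is good to about 2 mm. A picture is of the moment at which its call begins. There is no depth.
- manip.job_done(): hands the job in, once; it reports no verdict.
Trained networks look in a picture, given as the dict that the camera call returned (one of the last four; its "shot" number tells which), for a name from the list of things; names that differ only in an ending like _2 or _b are one class to them, and where a whole thing is asked for, a point or a joint stands for the part that bears it (a point fixed in the world has none). Each returns a list of dicts, best first, with "score" (0 to 1); they miss things now and then, are a little off and sometimes report something else, mostly with a low value. They report only what shows in the picture. A call takes as long as a camera call. They do not tell look-alikes from the thing itself.
- nets.find_in(query, picture): "location" ([column, row] in pixels, amid what is visible of it).
- nets.tip_of(query, picture): "location" ([column, row] in pixels: a listed point, or the origin of a listed thing).
The state is a dict: "t": time; "joints": joint angles; "qd": joint speeds; "effort": joint torques, N m; "position": TCP position; "ee_rot": TCP orientation; "ft_force": force on the tool from outside, world axes, zero at the start; "ft_torque": the same for the moment, N m; "opening": opening from 0.0 (shut) to 1.0 (fully open).
Only numpy, scipy, OpenCV 4.12 (cv2) and the standard library are available. Lean on these libraries where they do the work, as an engineer would, in place of code of your own. Each camera call takes 0.05 s, during which the arm holds its last target. There are 200 camera calls.

TASK

The nut on the front of the vacuum pump's bracket has to be undone. First spray it: press the red cap of the oil can right down and let it spring back up. Then reach down from above into the gap behind the bracket, grip the bolt's brass head there across its two flat sides so that it stands upright and the spanner on the nut is level, and keep holding it so that it cannot turn: the program finishes with the head still firmly gripped, and without shifting or knocking over the loose things around.

Things in the scene. Friction and masses are not known exactly. Their poses are not given: they have to be found in the camera images.
- bracket: Fixed upright aluminium plate, 140 mm wide (y), 5 thick (x), 140 high, on a 6 mm thick foot; yaw up to 0.35 rad. Origin: on the table under the plate's middle; x points through the plate away from the robot to a fixed grey vacuum pump (120 x 200 mm, flat top at 138 mm, blue ribs), y along the plate. Bolt along x at y = 0, 112 mm up; nut and spanner on the front (-x), down to x = -24 mm.
- bolt_head (a point): Brass tab head of the bolt in the gap, 18 mm along the bolt (x, same as the bracket's x), 12 mm between its flat sides (y), 40 mm tall (z). Origin: its centre, 31.5 mm behind the plate's middle. One piece with nut and spanner, turning about x; free, it leans 0.35 rad. Fingers closing along the bracket's y at its centre's height with 20 to 40 N turn it upright; let go, it drops back.
- gap (a point): Mouth of the gap between bracket and pump, 140 mm above the table: its middle, above the bolt head. The gap is 58 mm wide along the bracket's x, open above and at both y ends; below the head it is clear down to the foot.
- spanner (a joint): Angle of bolt, head, nut and spanner together, rad: 0 = dark steel spanner level, head upright; positive as the spanner sags. Its weight (about 0.05 N m) drops it on a red stop peg at 0.35, its start. It reaches 130 mm from the bolt along the bracket's +y, 16 mm tall.
- can: Fixed blue spray can with a yellow band, 52 mm in diameter, in a black round holder 74 mm across, in front of the bracket on its -y side. Origin: on the table under its middle, z up; x points where its nozzle tube points (to the nut).
- cap_top (a point): Centre of the top of the can's round red cap, 26 mm in diameter, 166 mm above the table when up. A white tube, look only, 2 mm in radius, sticks out sideways.
- cap (a joint): How far the red cap is pressed down, m: 0 up, 0.006 right down; spring, 1.4 N at the start of its travel and 5.6 N right down; it comes back by itself.
- nut_tray: Loose blue tray with nuts, 80 x 100 x 22 mm, origin at the centre of its underside; leave alone.
- driver: Loose screwdriver with a red handle, 150 mm long, lying on the table; leave alone.
- beaker: Loose glass beaker, 66 mm wide, 85 mm high, origin at the centre of its underside; leave alone.
- jar: Loose amber jar with a black lid, 60 mm wide, 90 mm high, origin at the centre of its underside; leave alone.
- wash_bottle: Loose white bottle with a red top, 68 mm wide, 170 mm high, origin at the centre of its underside; leave alone.
- burner: Loose grey gas burner, 110 mm wide, 130 mm high, origin at the centre of its underside; leave alone.
- tube_rack: Loose wooden rack with five test tubes, 50 x 160 mm, 120 mm high, origin at the centre of its underside; leave alone.
Mind the look-alikes: they are no part of the job. Leave any pink look-alike of the can alone.

How it is judged:
By the outcome, as a careful person would: the job done as asked, in the order asked, and still so for the second after the job is handed in, while the arm keeps its last pose, push and grip.
It also fails if it takes over 43 s, if anything falls off the work surface, if the arm or the gripper's body presses on something with over 40 N, if the wrist force passes 120 N, or if a joint passes its speed limit or range.

## Working session

There is one attempt and no reset: what is moved stays moved. The work goes in short steps, Python scripts to look and compute and a tool call to move; the robot and the scene stay as the last step left them, time stands still between calls to the robot, and variables do not carry over. Pictures are saved under pics/ and viewed, about 8 in all and at most 12, crops included, and the job is handed in when it is done.

Besides the shell and the picture viewer there is one more tool, called after "Request:" by a JSON object that holds its "op" and its "data". carry_out: Moves the arm, as the interface text tells. Its arguments: {"type":"object","properties":{"deltas":{"type":"array","items":{"type":"object","properties":{"tx":{"type":"number"},"ty":{"type":"number"},"tz":{"type":"number"},"rx":{"type":"number"},"ry":{"type":"number"},"rz":{"type":"number"},"claw":{"type":"number"}}}}},"required":["deltas"]}

```bash
mkdir -p pics
cat > h.py <<'E'
import numpy as np, cv2
from rig import manip, viewer, nets
def ray(p,uv):
    T=p["camera_from_world"]; R,t=T[:3,:3],T[:3,3]
    d=R.T@np.array([(uv[0]-p["cx"])/p["fx"],(uv[1]-p["cy"])/p["fy"],1]); return -R.T@t,d
def at_z(p,uv,z):
    o,d=ray(p,uv); return o+d*(z-o[2])/d[2]
def proj(p,X):
    T=p["camera_from_world"]; c=T[:3,:3]@np.array(X)+T[:3,3]; return np.array([p["fx"]*c[0]/c[2]+p["cx"],p["fy"]*c[1]/c[2]+p["cy"]])
def tri(*pr):
    A=np.zeros((3,3));b=np.zeros(3)
    for p,uv in pr:
        o,d=ray(p,uv); d=d/np.linalg.norm(d); M=np.eye(3)-np.outer(d,d); A+=M;b+=M@o
    return np.linalg.solve(A,b)
def save(p,n): cv2.imwrite(f"pics/{n}.png",p["pixels"][:,:,::-1])
E
python3 - <<'E'
from h import *
np.set_printoptions(precision=3,suppress=True)
P={n:viewer.camera(n) for n in("scene","top")}
ims=[]
for n,p in P.items():
    ims.append(cv2.resize(p["pixels"][:,:,::-1],(800,600))); cv2.imwrite(f"pics/{n}1.png",ims[-1])
    T=p["camera_from_world"]; print(n,-T[:3,:3].T@T[:3,3],p["fx"])
    for q,z in(("cap_top",.166),("bolt_head",.112),("gap",.14),("bracket",0),("can",0)):
        print(n,q,[(np.round(r["location"]),round(r["score"],2),at_z(p,r["location"],z)) for r in nets.tip_of(q,p)])
s=manip.state();print(s["position"],s["ee_rot"],s["t"],s["ft_force"])
E
```

```text
scene [0.97  0.697 0.969] 463.0659252375192
scene cap_top [(array([279., 122.]), 0.54, array([ 0.303, -0.304,  0.166])), (array([233., 240.]), 0.41, array([0.665, 0.031, 0.166])), (array([241., 161.]), 0.39, array([ 0.498, -0.208,  0.166]))]
scene bolt_head [(array([298., 257.]), 0.65, array([0.545, 0.126, 0.112]))]
scene gap [(array([217., 208.]), 0.82, array([ 0.632, -0.11 ,  0.14 ]))]
scene bracket [(array([233., 239.]), 0.9, array([ 0.599, -0.107,  0.   ])), (array([216., 207.]), 0.38, array([ 0.575, -0.251,  0.   ]))]
scene can [(array([278., 162.]), 0.87, array([ 0.299, -0.32 ,  0.   ])), (array([245., 201.]), 0.86, array([ 0.49 , -0.221,  0.   ]))]
top [ 0.422 -0.009  1.44 ] 451.9675977419777
top cap_top [(array([381., 296.]), 0.57, array([ 0.299, -0.317,  0.166])), (array([348., 222.]), 0.45, array([ 0.501, -0.222,  0.166]))]
top bolt_head [(array([310., 174.]), 0.74, array([ 0.645, -0.115,  0.112]))]
top gap [(array([306., 174.]), 0.61, array([ 0.64 , -0.102,  0.14 ])), (array([308., 174.]), 0.5, array([ 0.641, -0.106,  0.14 ]))]
top bracket [(array([306., 190.]), 0.92, array([ 0.61 , -0.113,  0.   ]))]
top can [(array([337., 225.]), 0.73, array([ 0.501, -0.214,  0.   ])), (array([370., 287.]), 0.68, array([ 0.308, -0.319,  0.   ])), (array([303., 240.]), 0.62, array([ 0.451, -0.107,  0.   ]))]
[ 0.272 -0.645  0.214] [-3.079 -0.624  0.   ] 0.6 [ 0.327  0.524 -0.004]
```

View pics/scene1.png

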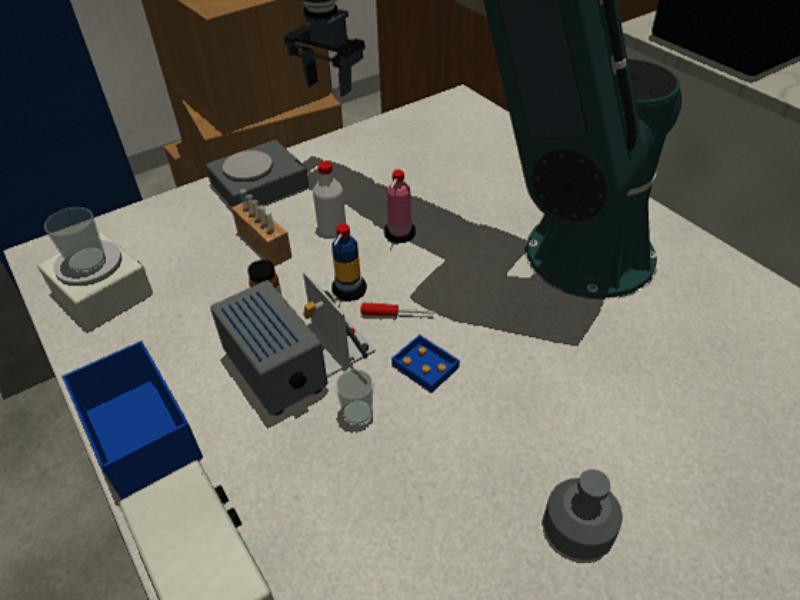

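View pics/top1.png

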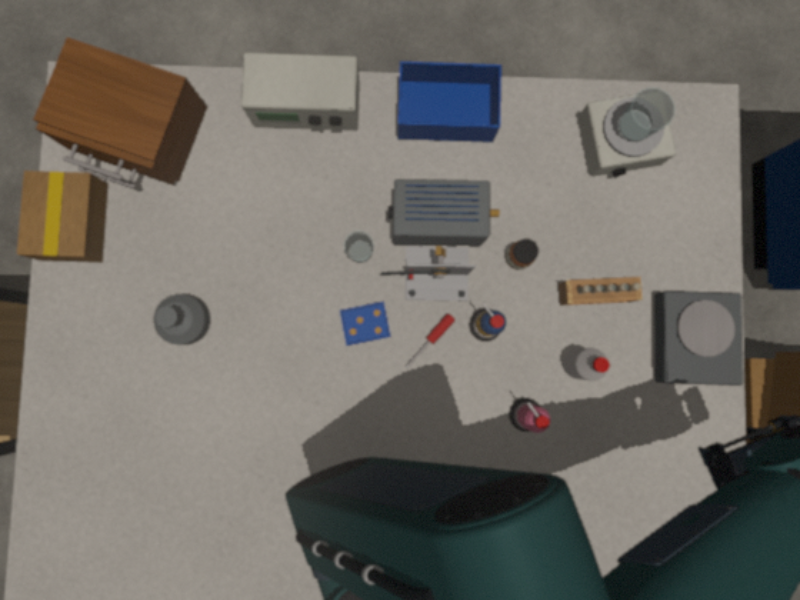

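The blue can is at about (488,322) in the top view, and the bracket and gap are at about (438,262) with almost no yaw. The pink look-alike is at about (530,415). Next I triangulate and plan the hover above the cap.

```bash
cat >> h.py <<'E'
from scipy.spatial.transform import Rotation as Ro
np.set_printoptions(precision=4,suppress=True)
def go(X,yaw):  # tool-frame shift (mm) to X, and rz so that tool x has world yaw
    s=manip.state(); R=Ro.from_rotvec(s["ee_rot"]); d=R.inv().apply(np.array(X)-s["position"])*1000
    x=R.as_matrix()[:,0]; c=np.arctan2(x[1],x[0])
    print("t",s["t"],"pos",np.array(s["position"]),"yaw",c,"shift",d,"rz",c-yaw,"f",np.array(s["ft_force"]))
E
python3 - <<'E'
from h import *
P={n:viewer.camera(n) for n in("scene","top")}
a,b=P["scene"],P["top"]
f=lambda q,p,uv:min((r["location"] for r in nets.tip_of(q,p)),key=lambda l:np.hypot(*(np.array(l)-uv)))
for q,u,v in(("cap_top",(241,161),(345,224)),("bolt_head",(217,217),(307,175)),("gap",(217,208),(306,174)),("bracket",(233,239),(306,190))):
    x,y=f(q,a,u),f(q,b,v); print(q,x,y,tri((a,x),(b,y)))
go((.5,-.215,.27),-.02)
E
```

```text
cap_top [237.8, 160.4] [347.9, 223.8] [ 0.4983 -0.2219  0.1607]
bolt_head [212.7, 218.2] [305.1, 173.4] [ 0.6482 -0.101   0.1188]
gap [216.7, 207.8] [306.5, 172.4] [ 0.6399 -0.0992  0.1537]
bracket [233.9, 242.8] [303.4, 191.6] [ 0.6046 -0.1021 -0.0064]
t 1.1 pos [ 0.2724 -0.6448  0.214 ] yaw 0.39973279143082635 shift [ 376.8925 -307.383   -56.0537] rz 0.41973279143082637 f [ 0.8135 -0.2166  0.4151]
```

Request:
{"op": "carry_out", "data": {"deltas": [{"tz": -28,"claw": 0},{"tz": -28},{"tx": 38,"ty": -31},{"tx": 38,"ty": -31},{"tx": 38,"ty": -31},{"tx": 38,"ty": -31},{"tx": 38,"ty": -31},{"tx": 38,"ty": -31},{"tx": 38,"ty": -31},{"tx": 38,"ty": -31},{"tx": 38,"ty": -31},{"tx": 35,"ty": -28},{"rz": 0.14},{"rz": 0.14},{"rz": 0.14},{"tz": 0}]}}

```text
invalid input at $.deltas[0]: expected keys tx, ty, tz, rx, ry, rz, claw
```

Run:
```python
from h import *
p=viewer.camera("wrist"); save(p,"w1")
T=p["camera_from_world"]; print(-T[:3,:3].T@T[:3,3])
for q,z in(("cap_top",.166),("bolt_head",.112),("gap",.14)):
    print(q,[(np.round(r["location"]),round(r["score"],2),at_z(p,r["location"],z)) for r in nets.tip_of(q,p)])
go((.4985,-.2205,.18),-.02)
```

```text
[ 0.3496 -0.6128  0.3856]
cap_top []
bolt_head []
gap []
t 1.3 pos [ 0.2725 -0.6448  0.2139] yaw 0.39980146301384234 shift [ 373.3532 -302.8649   33.9235] rz 0.41980146301384236 f [-1.0005  0.1305 -0.7568]
```

View pics/w1.png

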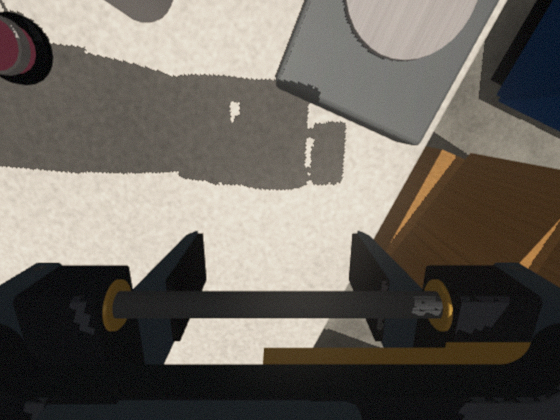

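The call was refused because every key is required, so the arm hasn't moved. The picture shows only the start area, with the fingers at (180,290) and (375,290). I'll resend with full rows.

Request:
{"op": "carry_out", "data": {"deltas": [{"tx": 0,"ty": 0,"tz": -28,"rx": 0,"ry": 0,"rz": 0,"claw": 0},{"tx": 0,"ty": 0,"tz": -28,"rx": 0,"ry": 0,"rz": 0,"claw": 0},{"tx": 38,"ty": -31,"tz": 0,"rx": 0,"ry": 0,"rz": 0,"claw": 0},{"tx": 38,"ty": -31,"tz": 0,"rx": 0,"ry": 0,"rz": 0,"claw": 0},{"tx": 38,"ty": -31,"tz": 0,"rx": 0,"ry": 0,"rz": 0,"claw": 0},{"tx": 38,"ty": -31,"tz": 0,"rx": 0,"ry": 0,"rz": 0,"claw": 0},{"tx": 38,"ty": -31,"tz": 0,"rx": 0,"ry": 0,"rz": 0,"claw": 0},{"tx": 38,"ty": -31,"tz": 0,"rx": 0,"ry": 0,"rz": 0,"claw": 0},{"tx": 38,"ty": -31,"tz": 0,"rx": 0,"ry": 0,"rz": 0,"claw": 0},{"tx": 38,"ty": -31,"tz": 0,"rx": 0,"ry": 0,"rz": 0,"claw": 0},{"tx": 38,"ty": -31,"tz": 0,"rx": 0,"ry": 0,"rz": 0,"claw": 0},{"tx": 0,"ty": 0,"tz": 0,"rx": 0,"ry": 0,"rz": 0.14,"claw": 0},{"tx": 0,"ty": 0,"tz": 0,"rx": 0,"ry": 0,"rz": 0.14,"claw": 0},{"tx": 0,"ty": 0,"tz": 0,"rx": 0,"ry": 0,"rz": 0.14,"claw": 0},{"tx": 0,"ty": 0,"tz": 0,"rx": 0,"ry": 0,"rz": 0,"claw": 0}]}}

```text
t: 3.18
position: [0.4789, -0.2547, 0.27]
ee_rot: [3.141, -0.03, 0.0]
ft_force: [0.8, -0.9, 0.1]
opening: 0.999
```

Run:
```python
from h import *
p=viewer.camera("wrist"); save(p,"w2")
T=p["camera_from_world"]; print(-T[:3,:3].T@T[:3,3])
for q,z in(("cap_top",.166),("bolt_head",.112),("gap",.14)):
    print(q,[(np.round(r["location"]),round(r["score"],2),at_z(p,r["location"],z)) for r in nets.tip_of(q,p)])
go((.4985,-.2205,.18),-.02)
```

```text
[ 0.5627 -0.257   0.4417]
cap_top [(array([240., 193.]), 0.85, array([ 0.4938, -0.2202,  0.166 ])), (array([325., 355.]), 0.74, array([ 0.3029, -0.3066,  0.166 ])), (array([422., 105.]), 0.53, array([ 0.5698, -0.384 ,  0.166 ]))]
bolt_head [(array([125.,  41.]), 0.6, array([ 0.6371, -0.1085,  0.112 ]))]
gap [(array([107.,  30.]), 0.63, array([ 0.6393, -0.1067,  0.14  ]))]
t 3.375 pos [ 0.4789 -0.2547  0.27  ] yaw -0.017970607810286546 shift [ 19.0136 -34.5847  89.9573] rz 0.0020293921897134547 f [ 0.7586 -0.7549  0.046 ]
```

View pics/w2.png

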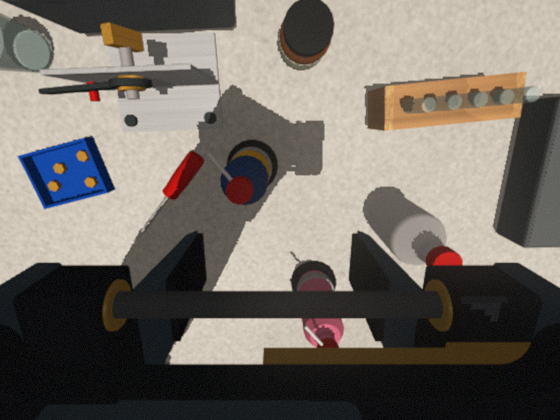

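The cap is at (239,190), which agrees with the triangulation (about 0.497, -0.2205). I'll close the fingers and come down over it.

Request:
{"op": "carry_out", "data": {"deltas": [{"tx": 9,"ty": -17,"tz": 0,"rx": 0,"ry": 0,"rz": 0,"claw": 255},{"tx": 9,"ty": -17,"tz": 0,"rx": 0,"ry": 0,"rz": 0,"claw": 255},{"tx": 0,"ty": 0,"tz": 30,"rx": 0,"ry": 0,"rz": 0,"claw": 255},{"tx": 0,"ty": 0,"tz": 30,"rx": 0,"ry": 0,"rz": 0,"claw": 255},{"tx": 0,"ty": 0,"tz": 20,"rx": 0,"ry": 0,"rz": 0,"claw": 255},{"tx": 0,"ty": 0,"tz": 18,"rx": 0,"ry": 0,"rz": 0,"claw": 255},{"tx": 0,"ty": 0,"tz": 0,"rx": 0,"ry": 0,"rz": 0,"claw": 255},{"tx": 0,"ty": 0,"tz": 0,"rx": 0,"ry": 0,"rz": 0,"claw": 255}]}}

```text
t: 4.38
position: [0.4981, -0.2211, 0.1726]
ee_rot: [3.141, -0.031, 0.001]
ft_force: [-0.0, 0.3, 0.3]
opening: 0.157
```

Request:
{"op": "carry_out", "data": {"deltas": [{"tx": 0,"ty": 0,"tz": 4,"rx": 0,"ry": 0,"rz": 0,"claw": 255},{"tx": 0,"ty": 0,"tz": 4,"rx": 0,"ry": 0,"rz": 0,"claw": 255},{"tx": 0,"ty": 0,"tz": 0,"rx": 0,"ry": 0,"rz": 0,"claw": 255},{"tx": 0,"ty": 0,"tz": 0,"rx": 0,"ry": 0,"rz": 0,"claw": 255}]}}

```text
t: 4.88
position: [0.4978, -0.2212, 0.1642]
ee_rot: [3.141, -0.032, 0.001]
ft_force: [1.1, -0.1, 3.4]
opening: 0.006
```

Request:
{"op": "carry_out", "data": {"deltas": [{"tx": 0,"ty": 0,"tz": 4,"rx": 0,"ry": 0,"rz": 0,"claw": 255},{"tx": 0,"ty": 0,"tz": 1,"rx": 0,"ry": 0,"rz": 0,"claw": 255},{"tx": 0,"ty": 0,"tz": 0,"rx": 0,"ry": 0,"rz": 0,"claw": 255}]}}

```text
t: 5.25
position: [0.498, -0.2213, 0.16]
ee_rot: [3.141, -0.032, 0.001]
ft_force: [-6.0, 2.6, 21.3]
opening: 0.006
```

21 N is well past the 5.6 N spring force, so the cap is on its stop. I'll hold briefly, let it up, then move above the gap.

Request:
{"op": "carry_out", "data": {"deltas": [{"tx": 0,"ty": 0,"tz": 0,"rx": 0,"ry": 0,"rz": 0,"claw": 255},{"tx": 0,"ty": 0,"tz": -5,"rx": 0,"ry": 0,"rz": 0,"claw": 255},{"tx": 0,"ty": 0,"tz": -10,"rx": 0,"ry": 0,"rz": 0,"claw": 255},{"tx": 0,"ty": 0,"tz": -30,"rx": 0,"ry": 0,"rz": 0,"claw": 255},{"tx": 0,"ty": 0,"tz": -40,"rx": 0,"ry": 0,"rz": 0,"claw": 0},{"tx": 0,"ty": 0,"tz": -25,"rx": 0,"ry": 0,"rz": 0,"claw": 0},{"tx": 0,"ty": 0,"tz": 0,"rx": 0,"ry": 0,"rz": 0,"claw": 0}]}}

```text
t: 6.12
position: [0.4982, -0.2214, 0.2707]
ee_rot: [3.14, -0.032, 0.004]
ft_force: [-0.5, 0.6, -0.6]
opening: 0.302
```

Run:
```python
from h import *
p=viewer.camera("wrist"); cv2.imwrite("pics/w3.png",cv2.resize(p["pixels"][:220,:280,::-1],(784,616))[:600])
for q,z in(("cap_top",.166),("bolt_head",.112),("gap",.14),("bracket",0)):
    print(q,[(np.round(r["location"]),round(r["score"],2),at_z(p,r["location"],z)) for r in nets.tip_of(q,p)])
go((.6395,-.104,.27),-.02)
```

```text
cap_top [(array([275., 210.]), 0.84, array([ 0.4954, -0.2199,  0.166 ]))]
bolt_head [(array([160.,  60.]), 0.66, array([ 0.6387, -0.1072,  0.112 ])), (array([65., 68.]), 0.26, array([ 0.6338, -0.0106,  0.112 ]))]
gap [(array([146.,  52.]), 0.59, array([ 0.6413, -0.1053,  0.14  ]))]
bracket [(array([192.,  99.]), 0.59, array([ 0.6081, -0.1054,  0.    ]))]
t 6.375 pos [ 0.497  -0.2208  0.2677] yaw -0.020232829147754865 shift [ 140.0983 -119.6671   -2.4145] rz -0.00023282914775486427 f [ 0.4789 -0.7071 -0.5075]
```

View pics/w3.png

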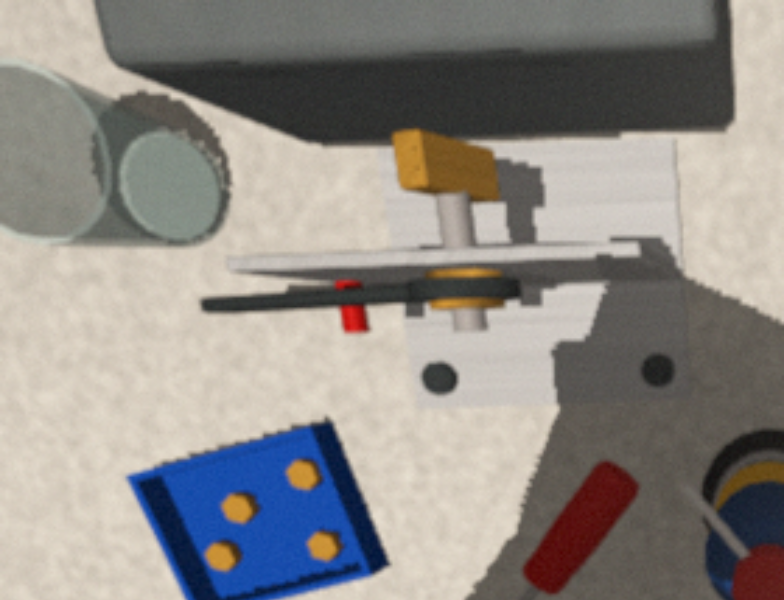

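The picture shows the brass head at about (445,165), the plate's top edge from (228,262) to (640,242), and the pump's front top edge from (130,68) to (715,40), in crop pixels at 2.8x. The cap is back up. I'll work out the yaw.

Run:
```python
from h import *
p=viewer.camera("wrist")
for n,a,b,z in(("plate",(228,257),(640,242),.14),("pump",(130,68),(715,40),.138),("footback",(382,150),(672,139),.006),("footfront",(418,406),(556,403),.006)):
    A,B=[at_z(p,np.array(q)/2.8,z) for q in(a,b)]; d=A-B
    print(n,A,B,(A+B)/2,"yaw",np.arctan2(-d[0],d[1]))
print(nets.find_in("bolt_head",p)[:1]); go((.6395,-.104,.27),0)
```

```text
plate [ 0.6066 -0.0406  0.14  ] [ 0.6084 -0.1785  0.14  ] [ 0.6075 -0.1095  0.14  ] yaw 0.012983558763336648
pump [ 0.663  -0.0203  0.138 ] [ 0.6668 -0.2058  0.138 ] [ 0.6649 -0.1131  0.138 ] yaw 0.02068963809167317
footback [ 0.663  -0.0407  0.006 ] [ 0.6647 -0.1763  0.006 ] [ 0.6638 -0.1085  0.006 ] yaw 0.01316707515101826
footfront [ 0.5456 -0.0401  0.006 ] [ 0.5456 -0.1105  0.006 ] [ 0.5456 -0.0753  0.006 ] yaw 0.0006699729285223966
[]
t 6.475 pos [ 0.4972 -0.2209  0.2681] yaw -0.020166944767435583 shift [ 139.8673 -119.7342   -2.0428] rz -0.020166944767435583 f [-0.0091 -0.2131  0.3875]
```

Request:
{"op": "carry_out", "data": {"deltas": [{"tx": 34,"ty": -29,"tz": 0,"rx": 0,"ry": 0,"rz": 0,"claw": 0},{"tx": 34,"ty": -29,"tz": 0,"rx": 0,"ry": 0,"rz": 0,"claw": 0},{"tx": 34,"ty": -29,"tz": 0,"rx": 0,"ry": 0,"rz": 0,"claw": 0},{"tx": 35,"ty": -29,"tz": 0,"rx": 0,"ry": 0,"rz": 0,"claw": 0},{"tx": 0,"ty": 0,"tz": 30,"rx": 0,"ry": 0,"rz": -0.033,"claw": 0},{"tx": 0,"ty": 0,"tz": 40,"rx": 0,"ry": 0,"rz": 0,"claw": 0},{"tx": 0,"ty": 0,"tz": 0,"rx": 0,"ry": 0,"rz": 0,"claw": 0},{"tx": 0,"ty": 0,"tz": 0,"rx": 0,"ry": 0,"rz": 0,"claw": 0}]}}

```text
t: 7.48
position: [0.6374, -0.1081, 0.2001]
ee_rot: [3.141, 0.02, 0.001]
ft_force: [0.5, -0.4, 0.8]
opening: 1.001
```

Run:
```python
from h import *
p=viewer.camera("wrist"); save(p,"w4")
for q,z in(("bolt_head",.112),("gap",.14)):
    print(q,[(np.round(r["location"]),round(r["score"],2),at_z(p,r["location"],z)) for r in nets.tip_of(q,p)])
s=viewer.camera("scene"); cv2.imwrite("pics/s4.png",cv2.resize(s["pixels"][100:310,120:400,::-1],(800,600)))
go((.6365,-.108,.093),.013)
print([proj(p,(.6365,-.108,.14))])
```

```text
bolt_head [(array([274., 212.]), 0.7, array([ 0.6381, -0.1062,  0.112 ]))]
gap [(array([275., 221.]), 0.94, array([ 0.6395, -0.1068,  0.14  ]))]
t 7.675 pos [ 0.6376 -0.1081  0.2005] yaw 0.012626758206146333 shift [ -1.2725  -0.1514 107.4479] rz -0.0003732417938536667 f [-0.1106  0.0715 -0.1642]
[array([276.2126, 224.259 ])]
```

View pics/w4.png

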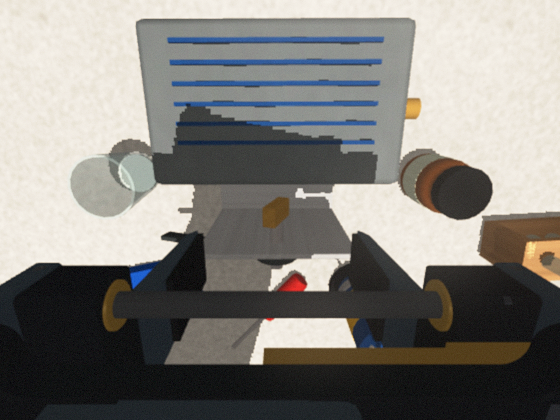

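View pics/s4.png

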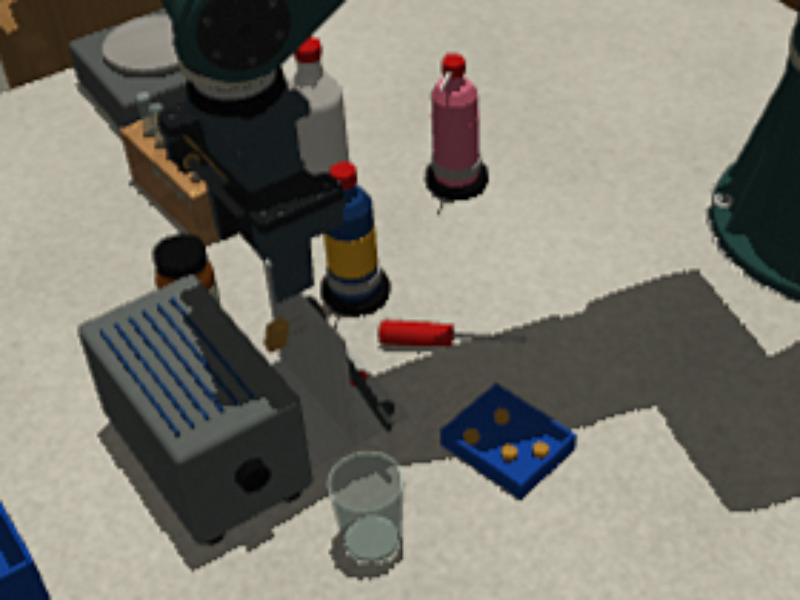

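The wrist view shows the head at (274,212) centred between the fingers, the pump edge at row 183 and the plate edge at about row 257. The scene view shows all the loose things standing where they were. I'm going down into the gap.

Request:
{"op": "carry_out", "data": {"deltas": [{"tx": 0,"ty": 0,"tz": 30,"rx": 0,"ry": 0,"rz": 0,"claw": 0},{"tx": 0,"ty": 0,"tz": 25,"rx": 0,"ry": 0,"rz": 0,"claw": 0},{"tx": 0,"ty": 0,"tz": 20,"rx": 0,"ry": 0,"rz": 0,"claw": 0},{"tx": 0,"ty": 0,"tz": 15,"rx": 0,"ry": 0,"rz": 0,"claw": 0},{"tx": 0,"ty": 0,"tz": 17,"rx": 0,"ry": 0,"rz": 0,"claw": 0},{"tx": 0,"ty": 0,"tz": 0,"rx": 0,"ry": 0,"rz": 0,"claw": 0},{"tx": 0,"ty": 0,"tz": 0,"rx": 0,"ry": 0,"rz": 0,"claw": 0}]}}

```text
t: 8.55
position: [0.6373, -0.1079, 0.0924]
ee_rot: [3.141, 0.02, 0.001]
ft_force: [0.3, 0.6, -0.2]
opening: 1.0
```

Request:
{"op": "carry_out", "data": {"deltas": [{"tx": 0,"ty": 0,"tz": 0,"rx": 0,"ry": 0,"rz": 0,"claw": 150},{"tx": 0,"ty": 0,"tz": 0,"rx": 0,"ry": 0,"rz": 0,"claw": 150},{"tx": 0,"ty": 0,"tz": 0,"rx": 0,"ry": 0,"rz": 0,"claw": 150},{"tx": 0,"ty": 0,"tz": 0,"rx": 0,"ry": 0,"rz": 0,"claw": 255},{"tx": 0,"ty": 0,"tz": 0,"rx": 0,"ry": 0,"rz": 0,"claw": 255},{"tx": 0,"ty": 0,"tz": 0,"rx": 0,"ry": 0,"rz": 0,"claw": 255},{"tx": 0,"ty": 0,"tz": 0,"rx": 0,"ry": 0,"rz": 0,"claw": 255},{"tx": 0,"ty": 0,"tz": 0,"rx": 0,"ry": 0,"rz": 0,"claw": 255},{"tx": 0,"ty": 0,"tz": 0,"rx": 0,"ry": 0,"rz": 0,"claw": 255},{"tx": 0,"ty": 0,"tz": 0,"rx": 0,"ry": 0,"rz": 0,"claw": 255}]}}

```text
t: 9.8
position: [0.6371, -0.1071, 0.0922]
ee_rot: [-3.141, -0.02, -0.0]
ft_force: [-1.0, 7.7, 3.8]
opening: 0.13
```

Run:
```python
from h import *
s=viewer.camera("scene"); cv2.imwrite("pics/s5.png",cv2.resize(s["pixels"][130:310,160:400,::-1],(800,600),interpolation=cv2.INTER_CUBIC))
st=manip.state(); print(st["opening"]*91,st["ft_force"],st["ft_torque"],st["effort"],st["position"])
```

```text
11.84110182478867 [-0.5362  8.1746  3.1465] [1.2893 0.089  0.1462] [ -4.9477 -72.1299 -34.9107  -1.1673  -0.4935   0.1164] [ 0.6371 -0.1071  0.0922]
```

View pics/s5.png

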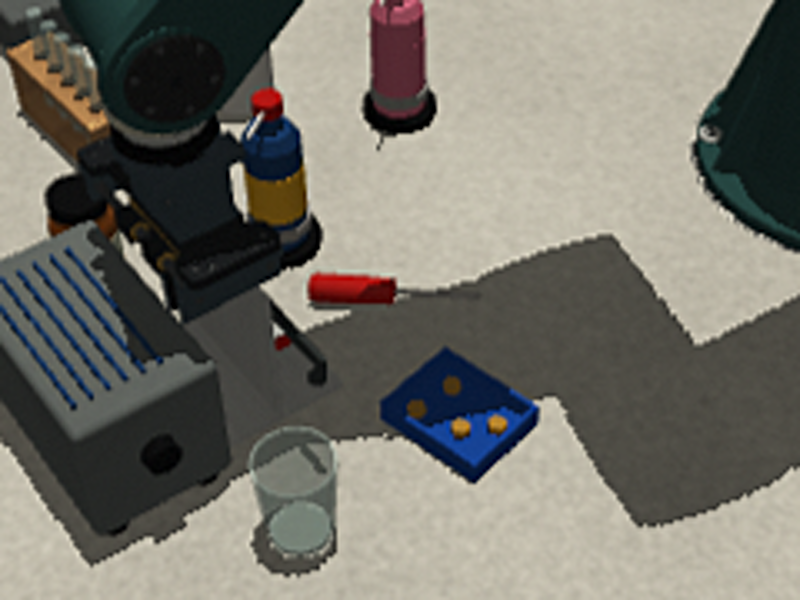

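The opening is 11.8 mm, so the head is held across its flats and upright. The spanner has lifted clear of the peg, with its tip at about (318,370). An 8 N side force shows a roughly 1 mm offset, so I'll ease that and check that the spanner is level.

Request:
{"op": "carry_out", "data": {"deltas": [{"tx": 0,"ty": -0.8,"tz": 0,"rx": 0,"ry": 0,"rz": 0,"claw": 255},{"tx": 0,"ty": 0,"tz": 0,"rx": 0,"ry": 0,"rz": 0,"claw": 255},{"tx": 0,"ty": 0,"tz": 0,"rx": 0,"ry": 0,"rz": 0,"claw": 255},{"tx": 0,"ty": 0,"tz": 0,"rx": 0,"ry": 0,"rz": 0,"claw": 255}]}}

```text
t: 10.35
position: [0.6371, -0.1071, 0.0922]
ee_rot: [-3.142, -0.02, -0.001]
ft_force: [-1.5, 0.5, 5.9]
opening: 0.128
```

Run:
```python
from h import *
s=viewer.camera("scene"); t=viewer.camera("top")
for a in(0,.1,.35): print(a,(proj(s,(.591,-.108+.125*np.cos(a),.112-.125*np.sin(a)))-(160,130))*3.333)
for n,c in(("nut_tray",s),("beaker",s),("jar",t),("driver",t),("cap_top",t)): print(n,[(r["location"],round(r["score"],2)) for r in nets.find_in(n,c)][:2])
st=manip.state(); print(st["t"],st["opening"]*91,st["ft_force"],st["position"])
```

```text
0 [324.8566 359.7076]
0.1 [325.3521 370.3032]
0.35 [322.7118 391.0716]
nut_tray [([294.3, 255.3], 0.72)]
beaker [([249.9, 273.5], 0.65), ([237.3, 163.0], 0.38)]
jar [([365.8, 180.4], 0.72)]
driver []
cap_top [([380.1, 293.4], 0.67), ([351.7, 223.4], 0.66)]
10.7 11.934256582785183 [-1.0307  1.2686  4.8195] [ 0.6371 -0.1071  0.0922]
```

Run:
```python
from h import *
print(manip.job_done())
```

```text
the job is handed in; nothing more can be done
None
```

I sprayed the nut and then gripped the brass bolt head from above. The job went in at about 10.7 s with the head still held at the fixed 30 N grip.

- **Spraying:** I pressed the blue can's red cap until the tool felt 21 N, against 5.6 N for the cap right down, so it was on its stop. The cap looked back up in the pictures afterwards.
- **Gripping:** The jaws are 11.9 mm apart, matching the 12 mm between the flats, so the head is upright. An 8 N side force showed after closing; a 0.8 mm shift brought it down to about 1 N.
- **Spanner:** In the scene view it has lifted clear of its red peg. Its tip was about 10 crop pixels from where I predicted for level, which from the picture alone could mean anything from 0 to 0.1 rad. The 12 mm opening points to level.
- **Loose things:** The last picture showed the beaker, tray, screwdriver and jar where they had been. In the final check the network found the tray, beaker and jar but not the screwdriver. I didn't check the burner at all.

My first move call was refused because every row needs all seven keys. Nothing had moved, so I resent it in full.

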